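# Hang the slotted drip tray on its pins and push it home past the pawl

### The arm

A 6-joint arm with a two-finger parallel gripper is mounted at the origin on the work surface. World frame = base frame: x ahead of the robot, y to its left, z up, the work surface at z = 0. Lengths are in mm, angles in rad, forces in N, time in s.
With the tool pointing down it reaches from about 400 to 825 mm from the base axis. Payload 7 kg.
Tool frame: the origin (TCP) lies at the very end of the fingers, on their centre line; the grasp point (between the pads) lies 19 mm behind it; z points along the fingers, y is the line along which they close (so a half turn about z gives the same grasp; the last joint's range is limited). The gripper opens to 88 mm and grips with 3 to 60 N. Pads are 19 mm wide; open, the fingers measure 130 mm over their backs; the gripper's body (78 mm by 193 mm) begins 47 mm behind the grasp point.
Start: joints at [1.505, 0.359, 0.012, 0, -1.224, -0.288], TCP at [233.871, 633.166, 226.561] pointing down, gripper open.
Joint ranges: [-3.07, 3.07], [-1.43, 2.12], [-1.02, 1.25], [-3.03, 1.67], [-3.05, -0], [-3.03, 3.03]. Speed limits (rad/s): [2.39, 2.39, 3.01, 3.14, 3.14, 3.14].

### API

Orientations are given as a rotation vector (axis times angle).
In Python, from bench import r, grip, solver, camera, ticket gives the robot as it stands. Calls block until the motion is done:
- r.goto(position, orientation): joint-space move of the TCP to a pose.
- r.move_straight(position, feed=150, attitude=None): straight line of the TCP; attitude=None keeps the orientation; feed is the mean speed in mm/s.
- r.move_joints(angles): joint-space move.
- grip(opening, squeeze=None): opening from 0.0 (shut) to 1.0 (fully open); squeeze is the grip in N (None keeps the last); returns when the fingers have stopped.
- r.hold(seconds).
- solver.ik(position, orientation): joint angles nearest the present ones, or None.
- r.state(): the state.
- camera(name): name is "scene" or "side" or "wrist"; returns a dict with "color" (384x512x3 uint8, red, green, blue), "vertical_fov" (degrees; the focal length in pixels is half the picture's height over the tangent of half this angle, whatever the lens; pixels are square), "cx", "cy" (the principal point, pixels), "position" and "orientation" of the camera in the world. Camera axes: x right, y down, z forward; pixel columns grow to the right and rows downward; lengths in mm; the calibration is good to about 2 mm. A picture is of the moment at which its call begins. There is no depth.
A pose or a line that the arm cannot do raises r.MotionError and nothing moves.
- ticket.job_done(): hands the job in, once; it reports no verdict.
The state is a dict: "clock": time; "qpos": joint angles; "qvel": joint speeds; "effort": joint torques, N m; "tool_pos": TCP position; "tool_rot": TCP orientation; "wrist_force": force on the tool from outside, world axes, zero at the start; "ft_torque": the same for the moment, N m; "gripper_width": opening from 0.0 (shut) to 1.0 (fully open).
Only numpy, scipy, OpenCV 4.12 (cv2) and the standard library are available. Lean on these libraries where they do the work, as an engineer would, in place of code of your own. Each camera call takes 0.05 s, during which the arm holds its last target. There are 200 camera calls.

### The job

Hang the steel drip tray on the stand by its slot: bring it in from the side so that both headed pins are in the slot, and let go while it still hangs short of the sprung pawl's click. Then push it along the pins until it is fully home and the pawl has dropped in behind its nose, and leave it hanging there. Leave the other things on the table where they are.

Things in the scene. Friction and masses are not known exactly. Their poses are not given: they have to be found in the camera images.
- tray: Steel drip tray on a slotted upright plate, about 0.45 kg, loose on the table. Origin: centre of its underside; z up, y along the plate, x across it. Pan 64 (x) x 120 (y) x 14 tall; from its middle rises a plate 8 thick, y -60..44 below the slot, with a longer jaw above the slot and a grip block on top. Balanced: mass centre within 5 of x = y = 0. Starts turned under 0.6 rad.
- tray_slot (a point): middle of the tray plate's slot at its mouth, at (0, 44, 90.5) in tray axes. The slot is level, 11 tall (z 85..96), open at the +y end and closed at y = -42. The jaw above it (z 96..105) spans y -60..62, so it overhangs the lower jaw by 18.
- tray_nose (a point): top of the upright nose near the tip of the tray's upper jaw, at (0, 56, 113): it stands 8 above the jaw, y 54..58, square on its back face (y = 54), sloping down in front to y = 62. The pawl drops behind it.
- tray_grip (a point): grip block on top of the tray, point at (0, 0, 137) in tray axes: block 16 wide across x, 50 along y, from z = 105 to 152
- tray_edge (a point): middle of the plate's flat closed end edge, the place to push, at (0, -60, 90) in tray axes; the edge is 8 wide across x and runs from z = 14 to z = 105
- stand: Dark steel stand fixed to the table. Origin on the table right below the tray's origin when the tray is home; z up. Two pins point along its +x; the tray slides on along its +y. Foot plate x -115..-5, y -60..80, 10 thick; post x -82..-57, y -20..20, 165 tall. On the post a clamped cross bar (x -57..-45, y -52..103, 22 tall) at pin height carries pins and pawl; its height is not reported and stays put in use.
- stand_pin (a point): the first pin the slot meets, at its LOWEST setting: stand (0, -38, 150). The true pin centre is 0 to 30 straight above; find it by eye or touch. Level rod 8 dia along x, collar 20 dia at x -16..-10, head 18 dia at x 10..16; the plate goes between. A second pin, the same, is 64 further along +y. Tray home: underside 92 below pin centres, origin 36 to 38 ahead of the first pin, axes as the stand's.
- pawl (a joint): sprung pawl on the stand, rad: 0 = tooth down (at rest, or dropped in behind the nose), about 0.15 while the tray's nose passes under it, at most 0.7. Light spring: passing it takes roughly 2 to 10 N of push on the tray; then it blocks the tray's return.
- stand_pawl (a point): lower end of the pawl's tooth when down, at the bar's LOWEST setting: stand (0, 50, 164.5), truly 0 to 30 higher, always 14 above pin centres. Tooth 10 wide across x; its -y side is a ramp, met by the tray's nose about 20 short of home; its other side is upright. Its pivot is 45 further along +y; pawl and bracket reach 37 (lifted 45) above pin centres.
- jar: bystander: amber glass jar with a steel cap, 60 dia x 120 tall, upright; origin at the centre of its underside (as it stands)
- cup: bystander: plain steel cup, 68 dia x 85 tall, upright; origin at the centre of its underside (as it stands)
- valve: bystander: steel ball valve lying on the table with a black lever, about 120 x 40 x 56 tall; origin at the centre of its underside (as it stands)
- clamp: bystander: flat steel clamp ring, 60 outside dia x 14 tall; origin at the centre of its underside (as it stands)
- wrench: bystander: steel open-ended wrench lying flat, 170 long; origin at the centre of its underside
- pad: bystander: yellow pad box 110 x 70 x 30; origin at the centre of its underside (as it stands)
- reducer: bystander: turned steel pipe reducer, 48 dia x 60 tall, upright; origin at the centre of its underside (as it stands)

How it is judged:
By the outcome, as a careful person would: the job done as asked, in the order asked, and still so for the second after the job is handed in, with the robot touching nothing.
It also fails if it takes over 61 s, if anything falls off the work surface, if the arm or the gripper's body presses on something with over 40 N, if the wrist force passes 120 N, or if a joint passes its speed limit or range.

## Working session

There is one attempt and no reset: what is moved stays moved. The work goes in short steps, each a Python script; the robot and the scene stay as the last script left them, time stands still between calls to the robot, and variables do not carry over. Pictures are saved under pics/ and viewed, on a budget of 10 in all, crops included, one or two more only if the job needs it, and the job is handed in when it is done.

```bash
ls; mkdir -p pics; cat > h.py <<'E'
import numpy as np, cv2
from scipy.spatial.transform import Rotation as R
from bench import r, grip, solver, camera, ticket
def K(c):
    f=c["color"].shape[0]/2/np.tan(np.radians(c["vertical_fov"])/2); return f
def ray(c,u,v):
    f=K(c); d=np.array([(u-c["cx"])/f,(v-c["cy"])/f,1.]); Rm=rot(c); d=Rm@d
    return np.array(c["position"],float), d/np.linalg.norm(d)
def rot(c):
    return R.from_rotvec(c["orientation"]).as_matrix()
def plane(c,u,v,z):
    p,d=ray(c,u,v); return p+d*(z-p[2])/d[2]
def proj(c,X):
    q=rot(c).T@(np.array(X,float)-c["position"]); f=K(c); return np.array([c["cx"]+f*q[0]/q[2],c["cy"]+f*q[1]/q[2]])
def tri(obs):
    A=np.zeros((3,3));b=np.zeros(3)
    for c,u,v in obs:
        p,d=ray(c,u,v);M=np.eye(3)-np.outer(d,d);A+=M;b+=M@p
    X=np.linalg.solve(A,b); return X,[np.linalg.norm(proj(c,X)-[u,v]) for c,u,v in obs]
def save(c,name):
    cv2.imwrite(name,cv2.cvtColor(c["color"],cv2.COLOR_RGB2BGR))
E
python3 - <<'E'
from h import *
import pickle
cs={n:camera(n) for n in("scene","side","wrist")}
pickle.dump(cs,open("c0.pkl","wb"))
for n,c in cs.items(): print(n,c["position"],c["orientation"],c["vertical_fov"],c["cx"],c["cy"])
a=cs["scene"]["color"];b=cs["side"]["color"]
for n in("scene","side"):
    im=cv2.resize(cs[n]["color"],(800,600),interpolation=cv2.INTER_CUBIC)
    cv2.imwrite(f"pics/{n}0.png",im[:,:,::-1])
print(r.state())
E
```

```text
pics
scene [1146.56317977  537.59659194  933.67848976] [-1.12824442 -2.40205487  1.00428514] 53.201875593786255 253.11369598356148 192.01787811997065
side [ 518.08232489 -985.08715558  752.28613894] [-2.15651317  0.0491863   0.00438487] 55.7093238094521 255.24524184637514 187.21461952986172
wrist [302.48400128 606.82970638 383.12557586] [ 1.69529266 -2.43140058 -0.33444974] 60.97889058345885 251.23836029842585 192.10671233084412
{'clock': 0.15, 'qpos': array([ 1.50509802e+00,  3.59217043e-01,  1.12462827e-02, -2.42614434e-04,
       -1.22407454e+00, -2.88121734e-01]), 'qvel': array([-0.00131077, -0.00199555,  0.00289252,  0.00200828,  0.00130153,
        0.00165346]), 'effort': array([-5.03462888e-04, -5.83276176e+01,  2.93288451e+01,  7.00116456e+00,
        8.75461061e-03, -1.13289436e-04]), 'tool_pos': array([233.7641688 , 632.83251087, 225.83347055]), 'tool_rot': array([ 3.09128964e+00, -5.52789448e-01, -1.38333669e-04]), 'wrist_force': array([0.06664873, 0.25961641, 0.61711624]), 'ft_torque': array([-0.00730405, -0.04553522, -0.01839649]), 'gripper_width': 0.9993918163942697}
```

View pics/scene0.png

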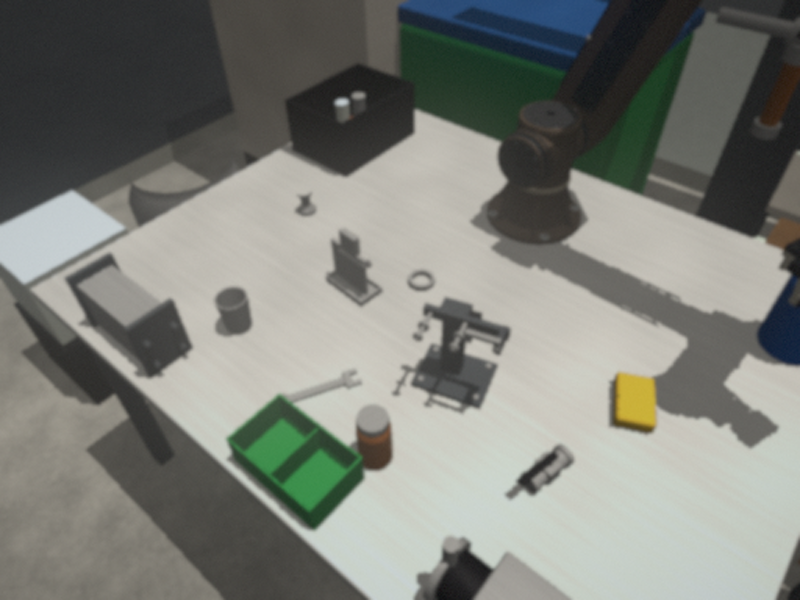

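View pics/side0.png

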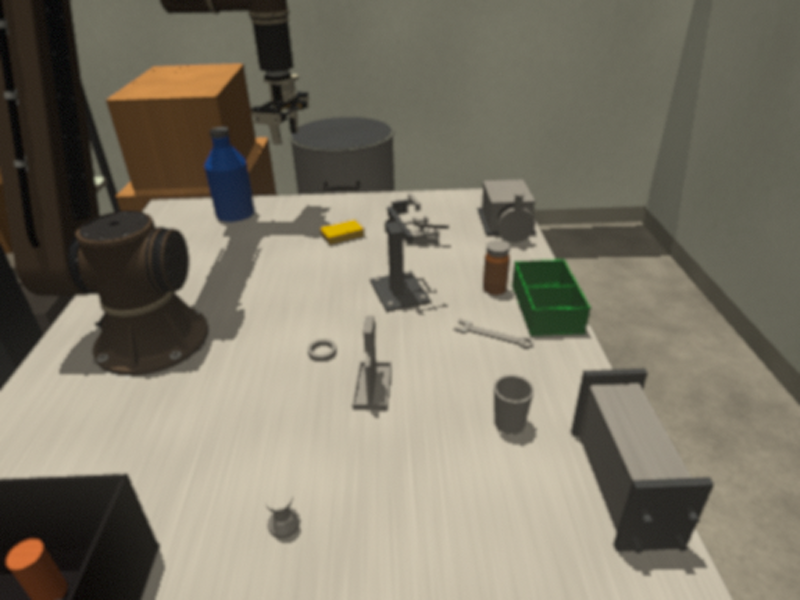

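The scene view shows the tray around (350,270) and the stand around (455,355). The side view shows the tray around (372,370) and the stand around (400,265). I'll get coarse positions, then look closer with the wrist camera.

```bash
python3 - <<'E'
from h import *
import pickle
cs=pickle.load(open("c0.pkl","rb")); s=1/1.5625
np.set_printoptions(precision=1,suppress=True)
def P(n,pts,z):
    for u,v in pts: print(n,(u,v),plane(cs[n],u*s,v*s,z))
print("tray pan corners z14"); P("scene",[(328,281),(347,266),(381,287),(362,300)],14)
P("side",[(359,367),(391,367),(388,406),(353,406)],5)
print("foot z10");P("scene",[(432,345),(497,365),(481,402),(413,382)],10)
P("side",[(372,280),(418,276),(430,300),(389,307)],10)
print("tall", "reducer wrench etc"); P("side",[(283,535),(512,425),(322,350),(495,333),(497,290)],0)
X,e=tri([(cs["scene"],460*s,305*s),(cs["side"],395*s,220*s)]);print("posttop",X,e)
X,e=tri([(cs["scene"],348*s,237*s),(cs["side"],371*s,322*s)]);print("griptop",X,e)
c=cs["wrist"]; T=R.from_rotvec(r.state()["tool_rot"]).as_matrix()
print("cam in tool",T.T@(c["position"]-r.state()["tool_pos"]));print(T.T@rot(c))
E
```

```text
tray pan corners z14
scene (328, 281) [ 510.6 -223.7   14. ]
scene (347, 266) [ 447.3 -225.1   14. ]
scene (381, 287) [ 450.5 -118.3   14. ]
scene (362, 300) [ 507.  -123.7   14. ]
side (359, 367) [ 451.2 -122.7    5. ]
side (391, 367) [ 514.9 -126.5    5. ]
side (388, 406) [ 507.  -233.9    5. ]
side (353, 406) [ 442.9 -230.3    5. ]
foot z10
scene (432, 345) [509.8  70.2  10. ]
scene (497, 365) [470.3 199.9  10. ]
scene (481, 402) [562.1 225.3  10. ]
scene (413, 382) [606.1  98.8  10. ]
side (372, 280) [475.6 192.1  10. ]
side (418, 276) [589.1 202.8  10. ]
side (430, 300) [610.3  96.3  10. ]
side (389, 307) [515.   74.3  10. ]
tall reducer wrench etc
side (283, 535) [ 348.5 -482.9   -0. ]
side (512, 425) [ 724.5 -287.6    0. ]
side (322, 350) [372.1 -58.6   0. ]
side (495, 333) [740.8 -23.7   0. ]
side (497, 290) [774.7 142.5   0. ]
posttop [535.1 145.2 193.8] [np.float64(0.14055246604456276), np.float64(0.10984251404202856)]
griptop [ 483.6 -171.9  150.7] [np.float64(0.3231672518318106), np.float64(0.37516513728986906)]
cam in tool [  73.5    0.8 -157.3]
[[ 0.  -1.  -0.3]
 [ 1.   0.   0. ]
 [-0.  -0.3  1. ]]
```

```bash
python3 - <<'E'
from h import *
import pickle
o=R.from_matrix(np.array([[0,-1,0],[-1,0,0],[0,0,-1.]])) # tool x=-Y,y=-X
yaw=lambda a:(R.from_euler('z',a)*o).as_rotvec()
pts=[((700,140,290),.25),((530,160,290),.25),((560,-150,300),0.),((420,-150,300),0.)]
out=[]
for p,a in pts:
    try: r.goto(p,yaw(a))
    except r.MotionError as e: print(p,"err",e); continue
    r.hold(.15); c=camera("wrist"); out.append(c); print(p,r.state()["clock"],r.state()["qpos"].round(2),c["position"])
pickle.dump(out,open("w.pkl","wb"))
for i in range(0,len(out),2):
    im=np.vstack([cv2.resize(c["color"][:,40:472],(600,300) if 0 else (0,0),None,1,1) for c in out[i:i+2]]) if 0 else np.hstack([c["color"][:,56:456] for c in out[i:i+2]])
    cv2.imwrite(f"pics/w{i}.png",im[:,:,::-1])
E
```

```text
(700, 140, 290) 2.775 [ 0.47  0.4   0.21 -0.   -1.38 -0.22] [718.10167207  69.22913479 447.33006943]
(530, 160, 290) 3.6917 [ 0.65  0.12 -0.16  0.   -1.29 -0.4 ] [548.91551708  88.48372435 447.13734513]
(560, -150, 300) 5.0833 [ 0.08  0.16 -0.09 -0.   -1.32 -0.08] [ 560.54149474 -222.74303626  457.38090021]
(420, -150, 300) 5.9 [ 0.1  -0.07 -0.34  0.   -1.31 -0.1 ] [ 420.87276418 -223.69675372  457.32725645]
```

View pics/w0.png

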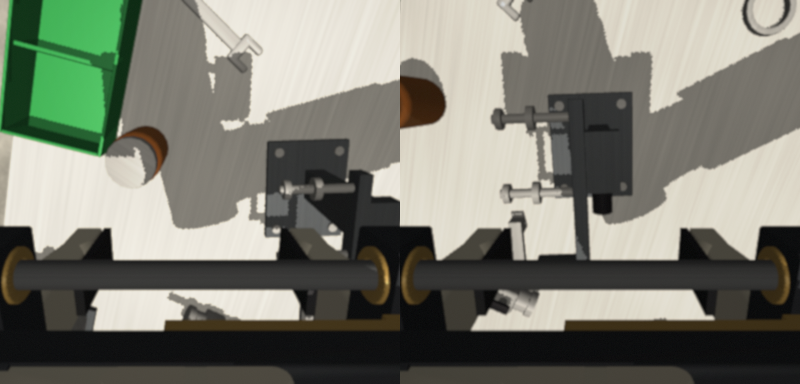

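View pics/w2.png

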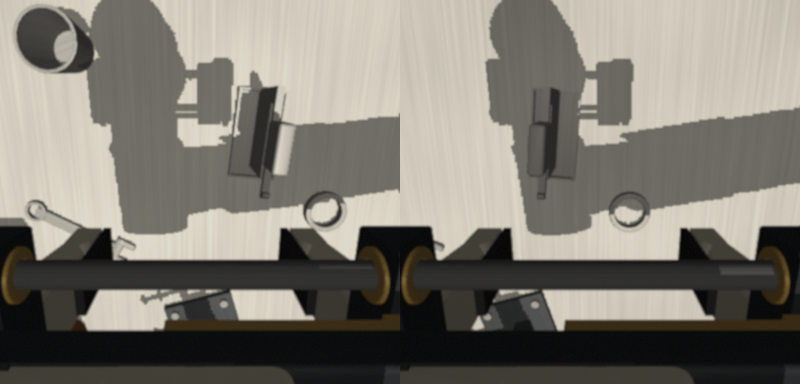

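Both pairs are sharp. Pin 1's head is at panel (287,188) and (497,118). The tray spans panel (228–295, 85–197) and (528–580, 85–198). I'll zoom in for exact pixels.

```bash
python3 - <<'E'
from h import *
import pickle
o=pickle.load(open("w.pkl","rb")); q=[]
for c,(u,v) in zip(o,[(318,130),(140,85),(240,82),(130,82)]):
    im=cv2.resize(c["color"][v:v+120,u:u+160,::-1],(400,300),interpolation=cv2.INTER_CUBIC)
    im=np.clip(im.astype(float)*1.3+10,0,255).astype(np.uint8).copy()
    for k in range(0,160,20): cv2.putText(im,str(u+k),(int(k*2.5),8),0,.3,(0,0,255)); cv2.line(im,(int(k*2.5),10),(int(k*2.5),16),(0,0,255))
    for k in range(0,120,20): cv2.putText(im,str(v+k),(0,int(k*2.5)+4),0,.3,(255,0,0))
    q.append(im)
cv2.imwrite("pics/z.png",np.vstack([np.hstack(q[:2]),np.hstack(q[2:])]))
E
```

```text
(no output)
```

View pics/z.png

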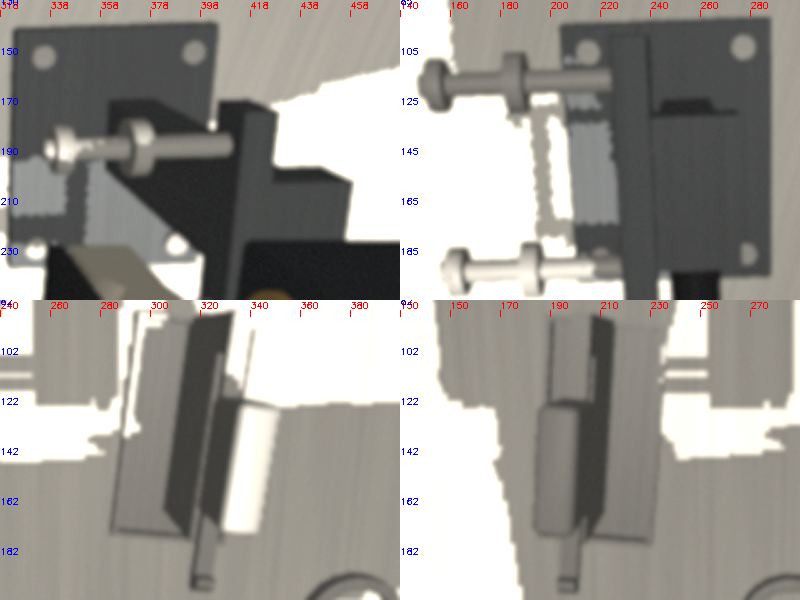

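```bash
python3 - <<'E'
from h import *
import pickle
np.set_printoptions(precision=1,suppress=True)
o=pickle.load(open("w.pkl","rb")); of=[(318,130,0,0),(140,85,400,0),(240,82,0,300),(130,82,400,300)]
px=lambda i,x,y:(o[i],of[i][0]+(x-of[i][2])/2.5,of[i][1]+(y-of[i][3])/2.5)
for n,a,b in [("head1",(63,148),(435,85)),("collar1",(140,146),(514,84))]:
    print(n,*tri([px(0,*a),px(1,*b)]))
for n,b in [("head1",(435,85)),("head2",(458,272)),("col1",(514,84)),("col2",(530,269))]:
    for z in (165,172): print(n,z,plane(*px(1,*b),z))
print("foot v1 z10",*[plane(*px(1,*b),10) for b in [(561,24),(770,17),(770,274)]])
print("foot v0 z10",*[plane(*px(0,*b),10) for b in [(13,29),(217,23),(8,265)]])
print("block")
A=[(236,405),(278,408),(262,532),(222,529)];B=[(539,405),(580,402),(575,536),(533,533)]
for a,b in zip(A,B): print(*tri([px(2,*a),px(3,*b)]), plane(*px(2,*a),152),plane(*px(3,*b),152))
print("nose",*tri([px(2,203,580),px(3,568,582)]))
print("pan z14 v2",plane(*px(2,110,532),14),plane(*px(2,190,538),14),"v3",plane(*px(3,650,543),14))
E
```

```text
head1 [622.  121.8 174. ] [np.float64(0.6571124686149539), np.float64(0.6986465893959724)]
collar1 [596.8 114.6 175. ] [np.float64(1.0703702190185038), np.float64(1.1374034026256254)]
head1 165 [624.5 123.5 165. ]
head1 172 [622.6 122.6 172. ]
head2 165 [605.3 186.4 165. ]
head2 172 [603.9 184.  172. ]
col1 165 [598.7 116.5 165. ]
col1 172 [597.5 115.8 172. ]
col2 165 [580.4 178.9 165. ]
col2 172 [579.7 176.7 172. ]
foot v1 z10 [608.6  96.3  10. ] [505.5  66.4  10. ] [467.4 198.2  10. ]
foot v0 z10 [611.5  96.5  10. ] [507.1  66.3  10. ] [572.4 227.   10. ]
block
[ 482.2 -201.9  145.3] [np.float64(0.37040536994153905), np.float64(0.37015614104345784)] [ 483.9 -202.1  152. ] [ 480.9 -202.7  152. ]
[ 466.7 -202.   146.3] [np.float64(1.562504295971724), np.float64(1.560080574999159)] [ 468.4 -201.   152. ] [ 465.8 -203.8  152. ]
[ 470.  -153.5  150.3] [np.float64(0.45222934855712543), np.float64(0.45214213257095104)] [ 470.5 -154.3  152. ] [ 469.7 -153.4  152. ]
[ 485.8 -154.9  151.7] [np.float64(0.43847683476106425), np.float64(0.4384112617077589)] [ 485.9 -155.4  152. ] [ 485.7 -154.6  152. ]
nose [ 481.3 -121.4  104.6] [np.float64(0.09169805818127266), np.float64(0.0916897482897809)]
pan z14 v2 [ 514.4 -123.1   14. ] [ 469.7 -119.8   14. ] v3 [ 450.  -117.7   14. ]
```

Cross-checks agree. The foot edges are 108 and 137 mm (stated 110 and 140). The pins are 64 mm apart at z≈174.5, and the stand yaw is 0.283. The tray block top is at z≈150 with tray yaw ≈ -0.08. Next: grasp and bring it to the pre-approach.

```bash
cat >> h.py <<'E'
o=R.from_matrix(np.array([[0,-1,0],[-1,0,0],[0,0,-1.]]))
yaw=lambda a:(R.from_euler('z',a)*o).as_rotvec()
SY=.283; SO=np.array([598.8,154.8])
def S(x,y,z): # stand xy -> world
    c,s=np.cos(SY),np.sin(SY); return np.array([SO[0]+c*x-s*y,SO[1]+s*x+c*y,z])
def toS(p):
    c,s=np.cos(SY),np.sin(SY); d=np.array(p[:2])-SO; return np.array([c*d[0]+s*d[1],-s*d[0]+c*d[1]])
def st(t=""):
    s=r.state(); print(t,"t",round(s["clock"],2),"S",toS(s["tool_pos"]).round(1),"p",np.round(s["tool_pos"],1),"F",np.round(s["wrist_force"],1),"T",np.round(s["ft_torque"],2),"w",round(s["gripper_width"],3)); return s
E
python3 - <<'E'
from h import *
r.goto([476.7,-179,180],yaw(-.08)); st()
r.move_straight([476.7,-179,118.5],120); st("down")
grip(0.0,45); st("grip")
r.move_straight([476.7,-179,245],150); r.hold(.2); st("lift")
r.move_straight(S(0,-130,245),300,yaw(SY)); r.hold(.3); st("pre")
c=camera("side"); u,v=proj(c,S(0,-60,180)).astype(int); print(u,v)
a=c["color"][max(v-75,0):v+75,max(u-100,0):u+100,::-1]; cv2.imwrite("pics/pre.png",cv2.resize(a,(800,600),interpolation=cv2.INTER_CUBIC))
E
```

```text
t 6.5 S [-210.2 -286.7] p [ 477.  -179.2  180.2] F [-0.4  0.8  0.2] T [ 0.09 -0.09 -0.02] w 1.002
down t 7.16 S [-209.7 -286.6] p [ 477.5 -179.   119.9] F [-0.1  0.2  0.7] T [ 0.08 -0.06  0.04] w 1.0
grip t 8.28 S [-210.4 -286.4] p [ 476.7 -179.   118.5] F [ 0.7  0.5 -1.8] T [ 0.09 -0.14  0.01] w 0.182
lift t 9.47 S [-210.8 -286.3] p [ 476.3 -179.   244.1] F [ 0.1 -0.1 -3.5] T [ 0.1  -0.03  0.02] w 0.178
pre t 10.8 S [  -0.5 -130.6] p [634.8  29.2 245.5] F [ 0.5 -0.2 -4.4] T [ 0.06 -0.   -0.01] w 0.183
277 149
```

View pics/pre.png

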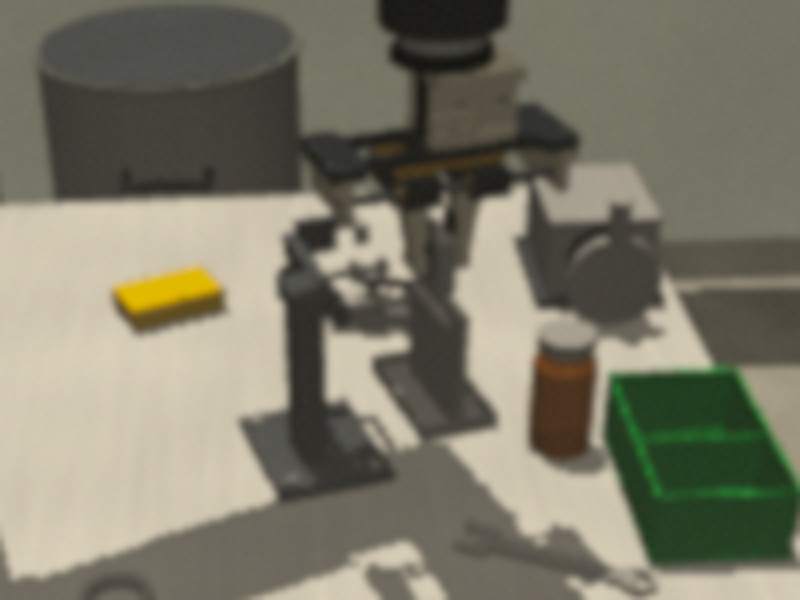

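The tray hangs upright in the gripper, at around (430,330), clear of the stand. The wrist reads a weight of 4.4 N. Next, probe pin 1 with the jaw overhang.

```bash
python3 - <<'E'
from h import *
r.move_straight(S(0,-91,245),120); r.move_straight(S(0,-91,209),100); r.hold(.3); s=st("above")
f0=np.mean([(r.hold(.03),r.state()["wrist_force"][2])[1] for _ in range(6)]); t0=np.array(s["ft_torque"]); z=209
while z>190:
    z-=1; r.move_straight(S(0,-91,z),15); r.hold(.08)
    f=np.mean([(r.hold(.02),r.state()["wrist_force"][2])[1] for _ in range(3)])
    print(z,round(f-f0,2),np.round(r.state()["ft_torque"]-t0,2),round(r.state()["tool_pos"][2],2))
    if f-f0>2.: break
st("touch")
E
```

```text
above t 12.13 S [  0.3 -91. ] p [624.5  67.5 209.6] F [ 0.4 -0.  -3.4] T [ 0.07 -0.    0.02] w 0.178
208 -0.62 [-0.01 -0.03 -0.03] 207.98
207 -0.23 [-0.   -0.07 -0.02] 207.01
206 -0.29 [ 0.01 -0.04 -0.05] 206.02
205 -0.49 [-0.02  0.02 -0.04] 205.04
204 -0.32 [-0.01 -0.03 -0.  ] 204.02
203 -0.14 [ 0.01 -0.01 -0.01] 203.0
202 -0.49 [ 0.01 -0.02 -0.06] 202.01
201 0.54 [-0.01 -0.04 -0.01] 201.01
200 -0.32 [ 0.   -0.03 -0.05] 199.99
199 -0.5 [-0.05 -0.03 -0.02] 198.98
198 1.56 [ 0.07 -0.04 -0.1 ] 198.24
197 9.2 [0.03 0.74 0.09] 197.84
touch t 16.93 S [  0.3 -91.2] p [624.6  67.3 197.8] F [-1.6 -0.9  5.3] T [0.1  0.73 0.11] w 0.181
```

```bash
python3 - <<'E'
from h import *
Z=199.7
r.move_straight(S(0,-91.2,Z),15); r.hold(.2); s=st("up"); f0=np.array(s["wrist_force"]); T0=s["ft_torque"]
y=-91.
while y<-24.5:
    y+=3; r.move_straight(S(0,y,Z),40); r.hold(.04); s=r.state(); f=s["wrist_force"]-f0
    print(y,np.round(R.from_euler('z',-SY).apply(f),1),np.round(R.from_euler('z',-SY).apply(s["ft_torque"]-T0),2))
    if np.linalg.norm(f)>7: print("stop");break
st("end")
c=camera("scene"); u,v=proj(c,S(0,-10,180)).astype(int); print(u,v)
cv2.imwrite("pics/slide.png",cv2.resize(c["color"][v-60:v+60,u-80:u+80,::-1],(800,600),interpolation=cv2.INTER_CUBIC))
E
```

```text
up t 17.47 S [ -0.2 -91.1] p [624.1  67.2 199.2] F [-0.1  1.  -3.8] T [ 0.05 -0.03 -0.01] w 0.179
-88.0 [-1.1 -1.1 -0.6] [-0.01  0.02 -0.03]
-85.0 [-1.1 -0.6 -0.1] [ 0.03 -0.05  0.05]
-82.0 [ 0.3 -1.3 -0.3] [ 0.01 -0.01 -0.02]
-79.0 [ 0.  -0.7 -0.5] [ 0.04 -0.02 -0.  ]
-76.0 [-0.5 -0.9  0.1] [-0.01  0.03 -0.08]
-73.0 [-0.5 -0.  -0.4] [0.03 0.02 0.  ]
-70.0 [-0.4 -1.   0.4] [-0.02  0.   -0.  ]
-67.0 [-0.7 -0.4 -0.6] [0.02 0.   0.04]
-64.0 [-0.2 -1.1  0.8] [ 0.03  0.01 -0.04]
-61.0 [-0.2 -0.7  0.1] [-0.03  0.    0.03]
-58.0 [-1.  -0.1  0.5] [-0.02 -0.    0.03]
-55.0 [ 0.  -0.8 -0.3] [0.02 0.02 0.05]
-52.0 [-0.7 -0.7  0.4] [ 0.02 -0.02  0.02]
-49.0 [-0.4 -0.8  0.3] [0.02 0.02 0.04]
-46.0 [-0.1 -0.   0.2] [ 0.06  0.02 -0.02]
-43.0 [-0.8 -0.6  0.8] [ 0.02 -0.01  0.01]
-40.0 [-0.4 -1.5 -0.4] [-0.03  0.04 -0.  ]
-37.0 [-0.6 -1.6 -1.3] [ 0.01 -0.03  0.01]
-34.0 [ 1.2 -0.4 -0.2] [ 0.    0.07 -0.  ]
-31.0 [-0.  -1.3  0.5] [ 0.01  0.01 -0.01]
-28.0 [-0.5 -1.   0. ] [ 0.01 -0.04 -0.06]
-25.0 [-0.4 -1.  -0.4] [-0.   -0.03  0.07]
-22.0 [ 0.  -1.  -1.5] [-0.25 -0.09 -0.02]
end t 24.18 S [ -0.1 -22. ] p [604.8 133.7 199.5] F [ 0.2  0.1 -5.3] T [-0.16 -0.19 -0.03] w 0.178
279 213
```

View pics/slide.png

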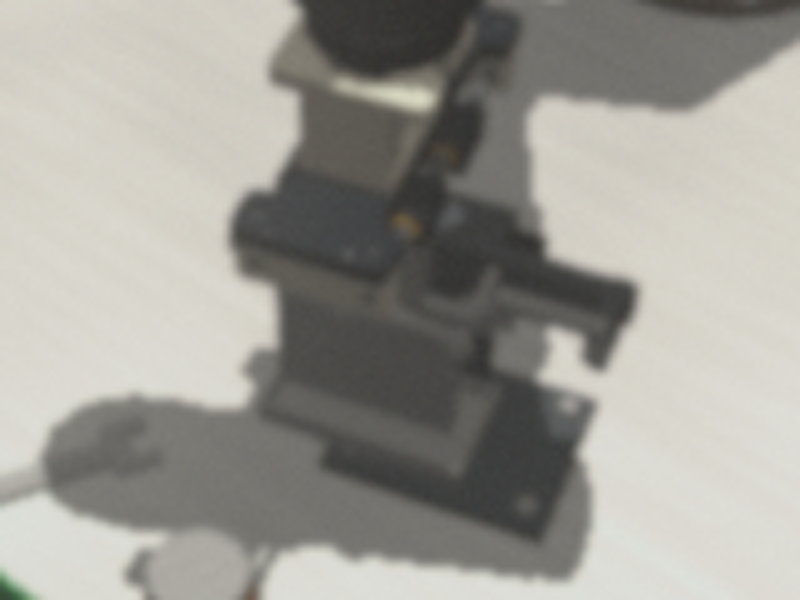

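```bash
python3 - <<'E'
from h import *
for n in("scene","side"):
    c=camera(n); u,v=proj(c,S(0,-10,180)).astype(int)
    for nm,p in dict(h1=S(13,-38,172),h2=S(13,26,172),body=S(96,-22-39,265),b2=S(96,-22+39,265),mouth=S(4,22,171),pan=S(32,38,80),pawl=S(0,50,186)).items(): print(n,nm,((proj(c,p)-[u,v])*5+[400,300]).round())
    if n=="side": cv2.imwrite("pics/side2.png",cv2.resize(c["color"][v-60:v+60,u-80:u+80,::-1],(800,600),interpolation=cv2.INTER_CUBIC))
E
```

```text
scene h1 [342. 312.]
scene h2 [456. 348.]
scene body [229. 289.]
scene b2 [384. 339.]
scene mouth [454. 335.]
scene pan [457. 489.]
scene pawl [510. 327.]
side h1 [437. 328.]
side h2 [404. 289.]
side body [569. 197.]
side b2 [522. 154.]
side mouth [394. 295.]
side pan [422. 389.]
side pawl [376. 260.]
```

View pics/side2.png

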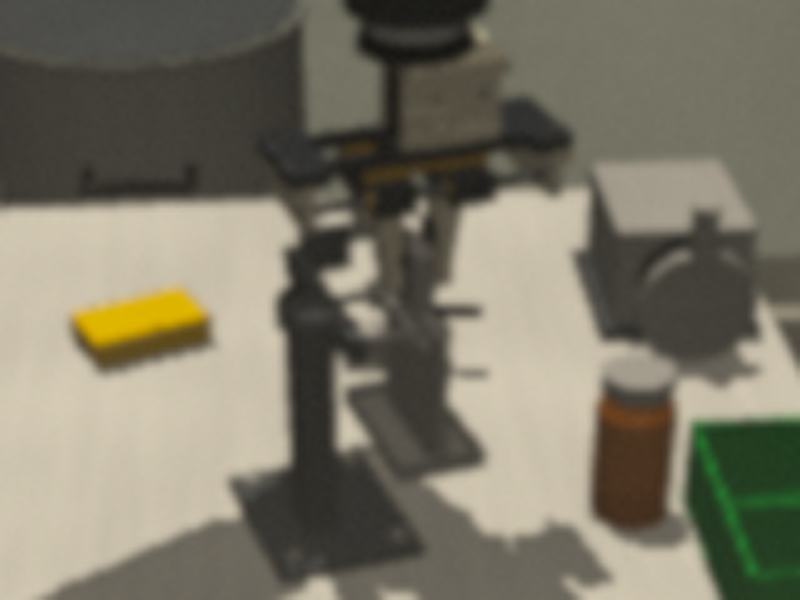

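```bash
python3 - <<'E'
from h import *
Z=199.7; f0=np.array([-.1,1,-3.8]); y=-22
def q(t):
    s=r.state(); f=np.mean([(r.hold(.02),r.state()["wrist_force"])[1] for _ in range(3)],axis=0)-f0
    print(t,np.round(R.from_euler('z',-SY).apply(f),1),np.round(s["ft_torque"],2),round(s["tool_pos"][2],2)); return f
while y<-11:
    y+=1; r.move_straight(S(0,y,Z),15); f=q(y)
    if np.linalg.norm(f)>14: print("stop");break
for z in (199.2,198.7,198.2,197.9):
    r.move_straight(S(0,y,z),15); f=q(z)
    if f[2]>3.5: break
st("seated")
E
```

```text
-21 [-0.2 -3.2 -1.1] [-0.76 -0.19 -0.01] 199.67
-20 [-0.9 -4.  -1.6] [-1.03 -0.25 -0.03] 199.7
-19 [-0.1 -3.5 -1.3] [-1.02 -0.26  0.01] 199.7
-18 [-0.3 -3.5 -1. ] [-0.92 -0.28  0.03] 199.7
-17 [-0.4 -3.7 -1.2] [-0.98 -0.34 -0.  ] 199.69
-16 [-0.2 -3.1 -1.8] [-1.03 -0.35  0.01] 199.69
-15 [-0.2 -4.3 -0.9] [-1.21 -0.38  0.03] 199.66
-14 [-0.8 -4.  -1.3] [-1.26 -0.34  0.04] 199.66
-13 [-0.5 -4.5 -1.2] [-1.35 -0.44 -0.01] 199.71
-12 [-0.7 -4.6 -1.6] [-1.42 -0.43  0.07] 199.68
-11 [-0.2 -5.3 -1.7] [-1.62 -0.52 -0.01] 199.68
199.2 [-0.1 -5.1 -1.6] [-1.63 -0.5   0.01] 199.15
198.7 [-0.5 -5.8 -1.8] [-1.74 -0.5  -0.04] 198.64
198.2 [-0.7 -6.  -0.6] [-1.84 -0.36  0.01] 198.37
197.9 [-1.5 -5.7  2.5] [-1.88 -0.01  0.02] 198.31
seated t 28.82 S [  0.1 -11. ] p [601.9 144.2 198.3] F [ 0.4 -4.4 -1.5] T [-1.91  0.06  0.02] w 0.181
```

The pawl makes contact at y≈-21.5, and both pins give the same seating height. At y=-11 the pawl pushes back about 5 N, which would kick a freed tray backwards. I'll release where it only just touches, easing the squeeze first.

```bash
python3 - <<'E'
from h import *
r.move_straight(S(0,-11,199.0),15); r.move_straight(S(0,-19.5,199.0),25); r.move_straight(S(0,-19.5,198.2),15); r.hold(.15); st("at")
grip(0.0,3); r.hold(.2); st("soft")
grip(0.45); r.hold(.15); st("open")
r.move_straight(S(0,-19.5,262),150)
r.move_straight(S(0,-45,290),200); r.hold(.2); st("up")
c=camera("wrist"); d=camera("scene"); import pickle; pickle.dump((c,d),open("rel.pkl","wb"))
u,v=proj(d,S(0,-10,170)).astype(int)
b=cv2.resize(d["color"][v-48:v+48,u-36:u+36,::-1],(288,384),interpolation=cv2.INTER_CUBIC)
cv2.imwrite("pics/rel.png",np.hstack([c["color"][:,:,::-1],b]))
E
```

```text
at t 29.97 S [  0.1 -19.5] p [604.4 136.1 198.4] F [ 0.8 -0.3 -3.9] T [-0.28 -0.2  -0.  ] w 0.18
soft t 30.38 S [  0.2 -19.5] p [604.4 136.1 198.4] F [-0.3 -0.1 -2. ] T [-0.14 -0.24 -0.01] w 0.184
open t 31.18 S [  0.  -19.5] p [604.2 136.1 198.2] F [-0.9  0.1 -0.8] T [ 0.04 -0.06  0.01] w 0.45
up t 32.29 S [ -0.5 -44.7] p [610.8 111.7 288.7] F [ 0.3 -0.4  0.8] T [ 0.05 -0.01 -0.05] w 0.446
```

View pics/rel.png

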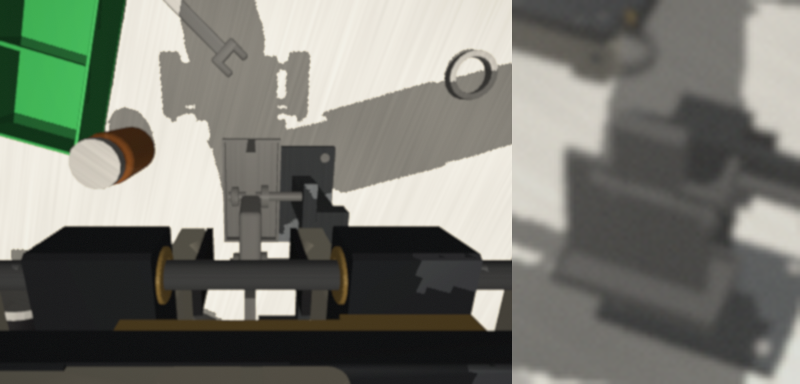

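The plate hangs between pin 1's head (235,196) and collar (265,196), and it is level and square. Next I'll push on the edge.

```bash
python3 - <<'E'
from h import *
import pickle
c,_=pickle.load(open("rel.pkl","rb"))
for u in (224,277): print("pan edge stand xy",toS(plane(c,u,138.5,94)).round(1))
grip(0.0,20)
r.move_straight(S(0,-118,290),200); r.move_straight(S(0,-118,168),150); r.move_straight(S(0,-97,168),60); r.hold(.2); s=st("ready"); f0=np.array(s["wrist_force"])
y=-97.; rot_=R.from_euler('z',-SY)
while y<-62:
    y+=1; r.move_straight(S(0,y,168),20); r.hold(.02); s=r.state(); f=rot_.apply(s["wrist_force"]-f0)
    print(y,toS(s["tool_pos"]).round(1)[1],f.round(1))
    if f[1]<-18 or np.linalg.norm(f)>25: break
r.hold(.2); st("end")
E
```

```text
pan edge stand xy [ 27.9 -79.2]
pan edge stand xy [-28.9 -79.3]
ready t 35.4 S [ -0.  -97.2] p [625.9  61.5 168. ] F [-0.5  0.1 -0.1] T [ 0.08 -0.04  0.01] w 0.01
-96.0 -96.1 [ 1.9 -1.1  0.4]
-95.0 -95.0 [ 1.  -0.3 -0.4]
-94.0 -94.0 [ 0.5 -1.1 -0.1]
-93.0 -92.9 [-0.2 -0.2  0.1]
-92.0 -92.0 [ 0.4 -0.5  0. ]
-91.0 -90.9 [ 0.8  0.3 -0.9]
-90.0 -89.9 [ 1.3 -0.3  0. ]
-89.0 -89.0 [-0.1 -0.3  0.2]
-88.0 -87.9 [ 1.2  0.4 -0.7]
-87.0 -87.1 [ 1.1 -1.3 -1.4]
-86.0 -86.6 [-0.1 -5.2 -0.8]
-85.0 -85.6 [ 0.5 -5.9 -0.5]
-84.0 -84.6 [ 0.9 -5.3 -0.2]
-83.0 -83.7 [ 0.4 -5.6 -0.2]
-82.0 -82.8 [ 0.1 -5.9 -0.2]
-81.0 -81.8 [ 0.6 -6.5  0.3]
-80.0 -80.9 [-0.1 -6.8  0.5]
-79.0 -79.9 [ 0.9 -6.3 -0.4]
-78.0 -79.0 [-0.3 -7.4  0.8]
-77.0 -78.1 [ 0.7 -8.3  0.2]
-76.0 -77.1 [-0.  -7.6 -0.6]
-75.0 -75.7 [-0.8 -6.5 -0.2]
-74.0 -74.6 [ 0.3 -6.  -0.6]
-73.0 -73.6 [ 0.7 -5.3  0. ]
-72.0 -72.5 [ 0.6 -5.5 -0.5]
-71.0 -71.5 [ 0.  -5.4  0.1]
-70.0 -70.0 [ 0.3 -4.1  1.3]
-69.0 -68.8 [ 0.5 -3.  -0.1]
-68.0 -68.2 [ 0.1 -4.7  0.9]
-67.0 -68.1 [ 0.7 -9.2 -0.8]
-66.0 -67.9 [  0.6 -12.9  -0.4]
-65.0 -67.8 [  1.1 -16.4  -2.2]
-64.0 -67.6 [  2.5 -21.2  -1.5]
end t 44.4 S [ -0.1 -67.6] p [617.6  89.8 168.2] F [  8.1 -18.2  -1.2] T [-6.85 -3.    0.01] w 0.006
```

The force trace shows contact at -87, the pawl peak at about -77, a drop at about -70 (the click) and the hard stop at -68. I'll back off and check.

```bash
python3 - <<'E'
from h import *
r.move_straight(S(0,-69,168),30); r.move_straight(S(0,-110,168),120); r.move_straight(S(0,-110,290),200); r.goto(S(-40,-15,300),yaw(SY)); r.hold(.2); st("up")
import pickle
c=camera("wrist"); d=camera("scene"); e=camera("side"); pickle.dump((c,d,e),open("fin.pkl","wb"))
for n in ((0,54,101+92-92),):pass
zb=79.8
print("exp pan edge px home:",proj(c,S(32,-60,zb+14)).round(1),proj(c,S(-32,-60,zb+14)).round(1),"nose",proj(c,S(0,56,zb+113)).round(1))
def crop(d,p,h=32,w=42):
    u,v=proj(d,p).astype(int); return cv2.resize(d["color"][v-h:v+h,u-w:u+w,::-1],(288,192),interpolation=cv2.INTER_CUBIC)
cv2.imwrite("pics/fin.png",np.hstack([c["color"][:,:,::-1],np.vstack([crop(d,S(0,10,165)),crop(e,S(0,10,165))])]))
E
```

```text
up t 46.66 S [-40.  -15.7] p [564.8 128.6 299.1] F [-0.4 -0.  -0.4] T [ 0.07 -0.05  0.06] w 0.005
exp pan edge px home: [184.8 128.5] [243.3 128.5] nose [206.2 268.6]
```

View pics/fin.png

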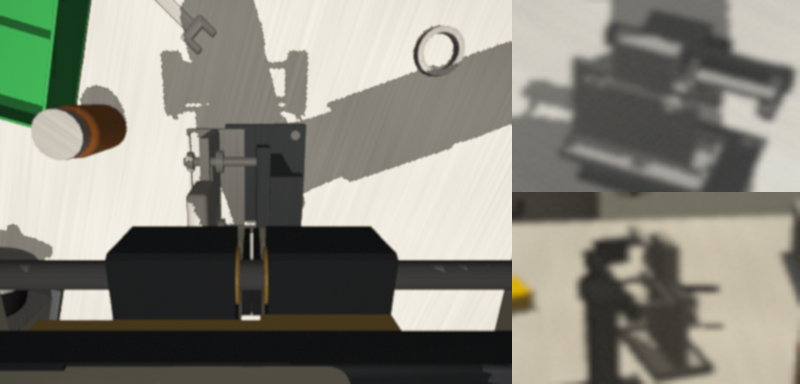

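The pan's rear edge is at v≈128, against 128.5 expected at home. One more look, over the pawl, before handing in.

```bash
python3 - <<'E'
from h import *
r.goto(S(-75,60,300),yaw(SY)); r.hold(.2); st("look")
c=camera("wrist"); zb=79.8
for n,p in dict(noseback=S(0,54,zb+113),tip=S(0,62,zb+105),jawL=S(4,54,zb+105),tooth=S(0,50,zb+92+14),pivot=S(0,95,zb+92+25),blockend=S(0,25,zb+152)).items(): print(n,(proj(c,p)).round(1))
u0,v0=100,120
im=cv2.resize(c["color"][v0:v0+120,u0:u0+160,::-1],(800,600),interpolation=cv2.INTER_CUBIC)
cv2.imwrite("pics/pawl.png",np.clip(im*1.6+15,0,255).astype(np.uint8))
E
```

```text
look t 47.43 S [-74.7  59.3] p [510.5 190.9 299.8] F [-0.2  1.4 -0.9] T [ 0.04 -0.03 -0.03] w 0.005
noseback [161.6 185.5]
tip [164.7 192.1]
jawL [159.4 183.2]
tooth [163.4 178.9]
pivot [163.9 232.9]
blockend [143.7 159.4]
```

View pics/pawl.png

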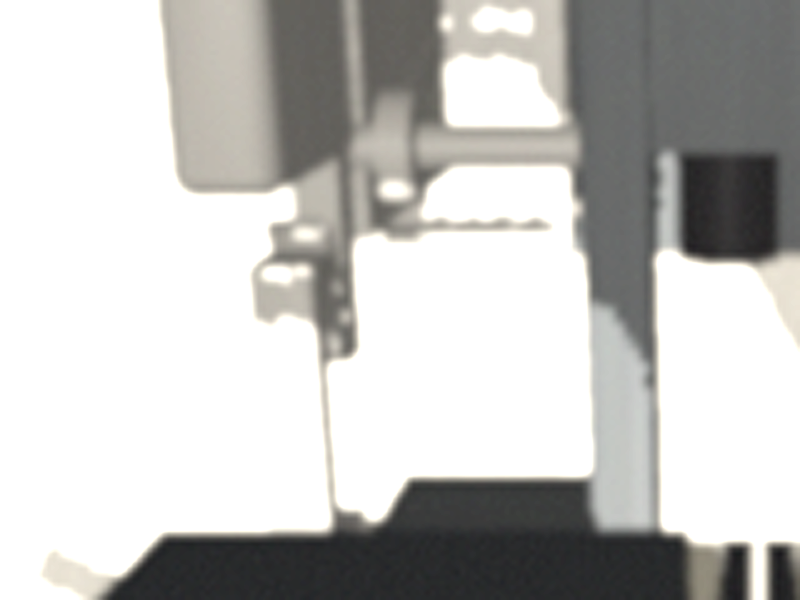

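The block end is at crop (230,190), expected (218,197), and the jaw tip is at (325,355), expected (323,360), so the tray is home to about 1–2 mm. The pawl arm is overexposed, but it lies over the jaw just behind the tip. The gripper is clear, so I'm handing in.

```bash
python3 - <<'E'
from h import *
ticket.job_done(); st("done")
E
```

```text
the job is handed in; nothing more can be done
the job is handed in; nothing more can be done
```

The tray is hanging home on both pins and the pawl appears to have clicked in behind its nose. The click itself is read from the push force, not clearly seen. I handed the job in at about 47.5 s of robot time; no verdict was reported.

- **Hanging:** I gripped the tray by its block, found the pin height by touching pin 1 with the jaw overhang, and slid it on along +y. I let go at about 20 mm short of home, where the pawl just touched the nose. Earlier I had gone on to 11 mm short, without a click. I moved it back before releasing because the pawl's 5 N push there would have kicked the tray back. A picture after release showed the plate between pin 1's head and collar.
- **Pushing home:** Closed fingers on the end edge moved it about 19 mm. The push peaked at about 8 N at the pawl, dropped to about 3 N at the click, then rose at the hard stop. I stopped at 21 N, and the gripper is now clear of everything.
- **Last checks:** The pan edge, block end and jaw tip all matched the home position to about 1–2 mm.

Some checks disagreed or were weak:
- **Pin height:** the cameras gave about 174.5 mm and touch gave about 171.7 mm. I used touch, and both pins agreed with it.
- **Pin 2 at release:** with the tray about 20 mm short, pin 2 was under the upper jaw, about 2 mm outside the lower jaw's mouth.
- **Pawl picture:** the last picture was overexposed at the pawl, and I did no pull test.
- **Pictures:** I viewed 11, one over the budget of 10.

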